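# Lift the pot trug out of the cold frame and hold it level

### The job

Slide the clear guard panel of the cold frame along its track, towards the robot's right, until it is fully open, then lift out the wooden trug with its two pots left standing in it, without tipping it and without disturbing the tub, the stacked pots, the trowel or the scoop. Finish while still holding the trug in the air, steady and level, its underside at least 5 cm above the frame's top edge and resting on nothing, so that a neighbour can check the floor under it for slugs; do not put it down or let go.

Things in the scene. Friction and masses are not known exactly. Their poses are not given: they have to be found in the camera images.
- frame: Cold frame: fixed open-topped pine box, 280 (x) x 540 (y) mm. Origin: centre of its underside, z up, y along its length (robot's left at yaw 0). Floor 12 mm, walls 14 mm thick and 142 mm high; a 6 mm wide rail on each long wall, its top at 155 mm, is the top edge. A 10 mm partition at y = 0 makes two bays of 252 x 251 mm: the left (+y) holds the trug, the right a scoop.
- panel (a joint): How far the clear panel has slid, in m: 0 = it fully covers the left bay, 0.25 = fully open at its stop, over the right bay. It moves along the frame's own -y, starts somewhere below 0.05, stays where it is left and takes about 2 to 4 N to push.
- panel_grip (a point): Top centre of the panel's wooden grip block, 182 mm above the frame's underside; moves with the panel. The block stands mid-panel: 70 mm along the frame's x, 18 mm along its y (pinch across these 18 mm), 30 mm tall. The clear panel is 264 x 264 x 6 mm, its top face 30 mm below this point (thin edge strips 2 mm higher).
- trug: Wooden carrying tray with an overhead handle, loose, 110 (x) x 180 (y) x 122 mm high, about 0.35 kg. Origin: centre of its underside, z up. Tray floor 8 mm thick, low walls 40 mm high; end uprights 34 mm wide at y = +-86 mm carry a bar along its y. It stands in the left bay, its y roughly (within 8 degrees) along the frame's y.
- trug_handle (a point): Middle of the top face of the trug's handle bar, 122 mm above the trug's underside. The bar is rectangular, 20 mm wide (trug x), 22 mm tall, 164 mm long (trug y); free on both sides and beneath.
- big_pot: Larger terracotta pot, 72 mm across the rim, 65 mm high, about 0.2 kg, standing loose in one end of the trug, about 43 mm from its middle (either end). Origin: centre of its underside, z up. Its rim is about 27 mm below the underside of the handle bar.
- small_pot: Smaller terracotta pot, 54 mm across the rim, 50 mm high, about 0.1 kg, standing loose in the other end of the trug. Origin: centre of its underside, z up.
- tub: Bystander: blue plastic storage tub with its lid on, 320 x 260 x 179 mm, on the bench to the left. Origin: centre of its underside.
- pot_stack: Bystander: two stacked terracotta pots, 116 mm across, 138 mm high, on the bench to the left. Origin: centre of its underside.
- trowel: Bystander: steel trowel with wooden handle, about 300 mm long along its x, lying on the bench left of the frame. Origin: on its underside near the middle.
- scoop: Bystander: aluminium scoop, 175 mm long along its x, 75 mm wide, 45 mm high, lying in the right bay of the frame, under the opened panel. Origin: on its underside near the middle.

How it is judged:
On the way:
1. the clear panel has been slid fully open (within 25 mm of its stop) (value of joint panel above 0.225 m), for 0.2 s.
At the end, for the whole second after the job is handed in: Panel within 25 mm of its open stop; fingers hold the trug (over 2 N), underside over 40 mm above the frame's top edge, tilt under 0.09 rad, under 20 mm/s and 0.1 rad/s, touching no frame, panel, tub or stacked pots; both pots upright (0.2 rad) in it (value of joint panel above 0.225 m and z of trug in the frame of frame above 0.195 m and angle between trug's own z axis and vertical below 0.09 rad and linear speed of trug below 0.02 m/s and angular speed of trug below 0.1 rad/s and contact force between the fingers and trug above 2 N and contact force between each of frame, tub, pot_stack and trug below 0.2 N and x of big_pot in the frame of trug between -0.05 and 0.05 m and y of big_pot in the frame of trug between -0.085 and 0.085 m and z of big_pot in the frame of trug between -0.005 and 0.03 m and angle between each of big_pot, small_pot's own z axis and vertical below 0.2 rad and x of small_pot in the frame of trug between -0.05 and 0.05 m and y of small_pot in the frame of trug between -0.085 and 0.085 m and z of small_pot in the frame of trug between -0.005 and 0.03 m); the arm keeps its last pose, push and grip.
It fails at once if the tub is shifted by more than 30 mm (distance of tub from where it was at the start of the episode above 0.03 m).
It fails at once if the pot stack is shifted by more than 30 mm (distance of pot_stack from where it was at the start of the episode above 0.03 m).
It fails at once if the trowel is shifted by more than 30 mm (distance of trowel from where it was at the start of the episode above 0.03 m).
It fails at once if the scoop is shifted by more than 30 mm (distance of scoop from where it was at the start of the episode above 0.03 m).
It fails at once if the trug is tipped by more than about 15 degrees (angle between trug's own z axis and vertical above 0.26 rad).
It also fails if it takes over 53 s, if anything falls off the work surface, if the arm or the gripper's body presses on something with over 40 N, if the wrist force passes 120 N, or if a joint passes its speed limit or range.

### The arm

A 6-joint arm with a two-finger parallel gripper is mounted at the origin on the work surface. World frame = base frame: x ahead of the robot, y to its left, z up, the work surface at z = 0. Lengths are in m, angles in rad, forces in N, time in s.
With the tool pointing down it reaches from about 0.35 to 0.975 m from the base axis. Payload 4.9 kg.
Tool frame: the origin (TCP) lies midway between the tips of the shut fingers; the grasp point (between the pads) lies 19 mm behind it (r.grip_depth is the distance from the TCP to the grasp point, in m); z points along the fingers, y is the direction in which the jaws open and shut (so a half turn about z gives the same grasp; the last joint's range is limited). The gripper opens to 85 mm and grips with 20 to 120 N. Pads are 22 mm wide; open, the fingers measure 114 mm over their backs; the gripper's body (76 mm by 85 mm) begins 54 mm behind the grasp point. The pads swing forward as they close: fully open they stand 13 mm farther back than shut.
Start: joints at [1.072, 0.053, 1.613, -0, 1.476, -0.119], TCP at [0.232, 0.58, 0.231] pointing down, gripper open.
Joint ranges: [-3.01, 3.01], [-1.01, 2.22], [0.06, 2.58], [-1.02, 4.17], [0.09, 2.62], [-3.14, 3.14]. Speed limits (rad/s): [2.57, 2.57, 3.14, 3.14, 3.14, 3.14].

### API

Orientations are given as a unit quaternion [x, y, z, w].
In Python, from station import r gives the robot as it stands.
- The arm moves only by the tool drive_tool, never from a script. Its argument "steps" is a list of rows, each a list of 3 entries, a list of its own where there are three numbers: the turn, a rotation vector about the world's x, y, z in rad, then the shift along the world's x, y, z in mm, then the closure in counts, from 0 (fully open) to 255 (shut). In form: [[[ax, ay, az], [x, y, z], claw], ...]. A call has 1 to 8 rows; each row is the pose to reach, as a shift and turn from the pose commanded when the call began; what a row does not reach only later rows make up. A row lasts 1/12 s, in which the tool goes at most 41.7 mm and 7.16 degrees, less where a joint would pass 70% of its speed; a pose out of reach is approached as far as the arm can. A call with a gripper value outside its range is refused whole. The fingers move at their own pace and stop on an object; "force" is the grip in N (left out, the last holds). Time passes only in rows, so rows that repeat a pose let the fingers close. It gives the time, the measured TCP pose, the force and the opening at its end, in the units of the state.
- r.get_obs(): the state, without advancing time (a new reading comes with each control period).
- r.grab_frame(name): name is "side" or "top"; returns a dict with "color" (420x560x3 uint8, blue, green, red), "depth" (420x560 float32, m along the optical axis (not along the pixel's ray), 0 where there is no reading), "vfov" (degrees; the focal length in pixels is half the picture's height over the tangent of half this angle, whatever the lens; pixels are square), "cx", "cy" (the principal point, pixels), "D" ([k1, k2, p1, p2, k3] as OpenCV has them; the pictures are not rectified), "position" and "rotation" of the camera in the world. Camera axes: x right, y up, looking along -z (the intrinsics and any distortion apply to the point x, -y, -z); pixel columns grow to the right and rows downward; lengths in m; the calibration is good to about 2 mm. A picture is of the moment at which its call begins.
- r.sign_off(): hands the job in, once; it reports no verdict.
The state is a dict: "clock": time; "qpos": joint angles; "joint_velocities": joint speeds; "joint_efforts": joint torques, N m; "ee_pos": TCP position; "orientation": TCP orientation; "contact_force": force on the tool from outside, world axes, zero at the start; "torque": the same for the moment, N m; "grip_width": opening from 0.0 (shut) to 1.0 (fully open).
Only numpy, scipy, OpenCV 4.12 (cv2) and the standard library are available. Lean on these libraries where they do the work, as an engineer would, in place of code of your own. Each camera call takes 0.05 s, during which the arm holds its last target.

## Working session

There is one attempt and no reset: what is moved stays moved. The work goes in short steps, Python scripts to look and compute and a tool call to move; the robot and the scene stay as the last step left them, time stands still between calls to the robot, and variables do not carry over. Pictures are saved under pics/ and viewed, and the job is handed in when it is done.

Besides the shell and the picture viewer there is one more tool, called after ">>>" by a JSON object that holds its "api" and its "payload", one argument or row to a line. drive_tool: Moves the arm, as the interface text tells. Its arguments: {"type":"object","properties":{"steps":{"type":"array"},"force":{"type":"number"}},"required":["steps"]}

```bash
mkdir -p pics; ls; cat > h.py <<'E'
import numpy as np, cv2, pickle
from station import r
def grab(n,tag):
    f=r.grab_frame(n); cv2.imwrite(f'pics/{n}_{tag}.png',f['color']); pickle.dump(f,open(f'{n}_{tag}.pkl','wb')); return f
def load(n,tag): return pickle.load(open(f'{n}_{tag}.pkl','rb'))
def K(f):
    h,w=f['color'].shape[:2]; F=h/2/np.tan(np.radians(f['vfov'])/2)
    return np.array([[F,0,f['cx']],[0,F,f['cy']],[0,0,1]])
def R(f):
    from scipy.spatial.transform import Rotation
    a=np.array(f['rotation'],float)
    return a if a.shape==(3,3) else Rotation.from_quat(a).as_matrix()
def rays(f,px):
    u=cv2.undistortPoints(np.array(px,float).reshape(-1,1,2),K(f),np.array(f['D'],float)).reshape(-1,2)
    return np.c_[u[:,0],-u[:,1],-np.ones(len(u))]@R(f).T
def onz(f,px,z):
    d=rays(f,px); p=np.array(f['position']); return p+d*((z-p[2])/d[:,2])[:,None]
def deep(f,px):
    d=rays(f,px); p=np.array(f['position']); 
    z=np.array([f['depth'][int(round(v)),int(round(u))] for u,v in px]); return p+d*z[:,None]
def cloud(f):
    h,w=f['depth'].shape; g=np.stack(np.meshgrid(np.arange(w),np.arange(h)),-1).reshape(-1,2)
    return (np.array(f['position'])+rays(f,g)*f['depth'].reshape(-1,1)).reshape(h,w,3)
E
python3 - <<'E'
from h import *
for n in('top','side'):
    f=grab(n,'0'); print(n,f['vfov'],f['cx'],f['cy'],f['D'],f['position'],f['rotation'])
print(r.get_obs(), r.grip_depth)
E
```

```text
pics
top 42.84886035504295 282.5199804407909 213.85096020647254 [-0.20291242  0.          0.          0.          0.        ] [0.37918116 0.18714053 1.34860867] [-0.03100567  0.03285299  0.71344228 -0.69925635]
side 46.68337744549901 280.16288401656243 208.48318451568548 [0.01975444 0.         0.         0.         0.        ] [ 8.52217597e-01 -1.25646988e-03  1.32915302e+00] [0.13672271 0.09007234 0.52242102 0.83682146]
{'clock': 0.1, 'qpos': array([ 1.07201873e+00,  5.32815105e-02,  1.61415855e+00,  2.37012531e-05,
        1.47601067e+00, -1.19026460e-01]), 'joint_velocities': array([ 0.00134991, -0.00222864, -0.00371511,  0.0003852 , -0.00034881,
       -0.00039101]), 'joint_efforts': array([ 6.52021972e-04, -3.94900596e+01, -3.71363819e+01, -1.15620769e-04,
        3.88017899e-03, -2.43247274e-05]), 'ee_pos': array([0.23141682, 0.5799687 , 0.23019064]), 'orientation': array([ 1.88737730e-01,  9.82027090e-01, -8.81476047e-04, -2.93676723e-04]), 'contact_force': array([-0.07253871,  1.34196512, -0.40592787]), 'torque': array([-0.00445325, -0.00782343, -0.01723924]), 'grip_width': 0.9984125536608316} 0.0187
```

View pics/top_0.png

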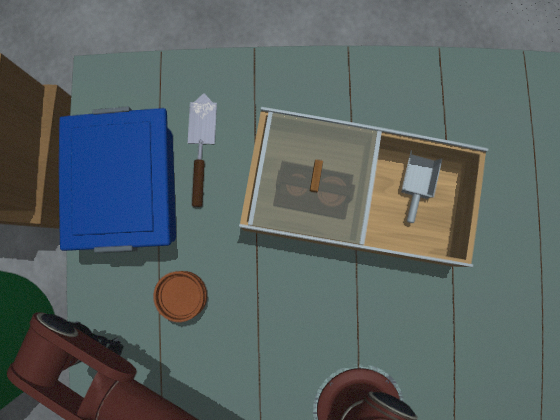

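View pics/side_0.png

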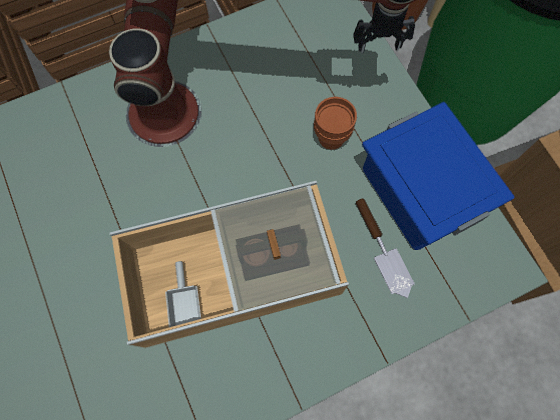

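The top view shows the frame with corners near (263,110), (487,150), (470,264) and (242,228). The grip block is near (316,176), the trug sits under the panel around (315,190), and the tub, trowel and pot stack are on the left. The side view shows the same layout, with the grip near (273,244). Next I'll measure the grip and the frame edges.

```bash
python3 - <<'E'
from h import *
for n,(x0,y0,x1,y1) in {'top':(230,95,500,275),'side':(100,170,360,350)}.items():
    f=load(n,'0'); c=f['color'][y0:y1,x0:x1]
    cv2.imwrite(f'pics/{n}_crop0.png',cv2.resize(c,None,fx=2.9,fy=2.9,interpolation=cv2.INTER_CUBIC))
for n,(x0,y0,x1,y1) in {'top':(300,150,335,200),'side':(255,220,295,265)}.items():
    f=load(n,'0'); c=f['color'][y0:y1,x0:x1].astype(int)
    m=((c[...,2]-c[...,0]>60)&(c[...,2]>110)).astype(np.uint8)
    k,l,s,_=cv2.connectedComponentsWithStats(m); i=1+np.argmax(s[1:,4]); 
    pts=np.argwhere(l==i)[:,::-1]+[x0,y0]
    rect=cv2.minAreaRect(pts.astype(np.float32)); print(n,s[i],rect)
    P=cloud(f)[pts[:,1],pts[:,0]]; print('depth z pct',np.percentile(P[:,2],[5,25,50,75,95]))
    top=P[P[:,2]>np.percentile(P[:,2],75)-.006]; print(top.mean(0),cv2.minAreaRect((top[:,:2]*1000).astype(np.float32)))
    # frame rail cloud
    C=cloud(f); print('table z',np.median(C[300:320,250:270,2]))
E
```

```text
top [ 11  10  12  31 212] ((316.2198181152344, 174.921142578125), (7.1251983642578125, 29.427648544311523), 10.007980346679688)
depth z pct [0.17947234 0.1814944  0.18300402 0.18448202 0.18683393]
[0.56968334 0.10689578 0.18309315] ((569.9761962890625, 106.83104705810547), (15.859273910522461, 66.50110626220703), 78.45771026611328)
table z 0.00084455123350069
side [ 12   9  13  28 175] ((273.23846435546875, 242.7077178955078), (27.101089477539062, 6.402522563934326), 74.74488067626953)
depth z pct [0.17931541 0.18109467 0.18281451 0.18454741 0.18667783]
[0.56813773 0.10836373 0.18291342] ((567.5226440429688, 108.4932632446289), (15.480056762695312, 67.87220001220703), 79.22554779052734)
table z 0.1298695503972579
```

```bash
python3 - <<'E'
from h import *
for n,px in {'top':[(263,110),(487,150),(470,264),(242,228)],'side':[(113,234),(315,184),(346,287),(131,342)]}.items():
    f=load(n,'0'); 
    for z in(.155,): print(n,onz(f,px,z).round(4)[:,:2].tolist())
E
```

```text
top [[0.7278, 0.2229], [0.6282, -0.3002], [0.3636, -0.2432], [0.4573, 0.2742]]
side [[0.3642, -0.2398], [0.4674, 0.2763], [0.7378, 0.2208], [0.6304, -0.29]]
```

The grip is at (0.569, 0.108, 0.183), the frame yaw is about −11°, and the panel is about 0.01 open. Moving above the grip.

>>> {"api": "drive_tool", "payload": {
  "steps": [
    [[0,0,0],[0,0,40],0],
    [[0,0,0.19],[337,-472,40],0],
    [[0,0,0.19],[337,-472,40],0],
    [[0,0,0.19],[337,-472,40],0],
    [[0,0,0.19],[337,-472,40],0],
    [[0,0,0.19],[337,-472,40],0],
    [[0,0,0.19],[337,-472,40],0],
    [[0,0,0.19],[337,-472,40],0]
  ],
  "force": 40
}}

```text
clock: 0.77
ee_pos: [0.4011, 0.342, 0.2709]
orientation: [0.095, 0.996, -0.0, -0.0]
contact_force: [0.7, 0.9, -0.3]
grip_width: 0.994
```

```bash
python3 - <<'E'
from h import *
# rail fit: bright grey rails / depth band along each long side
for n in('top','side'):
    f=load(n,'0'); C=cloud(f); c=f['color'].astype(int)
    grey=(c.min(-1)>130)&(c.max(-1)-c.min(-1)<40)&(abs(C[...,2]-.155)<.012)&(C[...,0]>.3)
    P=C[grey]; d=(P[:,:2]-[.547,-.01])
    a=np.radians(-11); ex=np.array([np.cos(a),np.sin(a)]); ey=np.array([-np.sin(a),np.cos(a)])
    u=d@ex; v=d@ey
    for s in(-1,1):
        m=(abs(u-s*.136)<.02)&(abs(v)<.26)
        L=cv2.fitLine((P[m,:2]).astype(np.float32),cv2.DIST_HUBER,0,.001,.001).ravel()
        print(n,s,m.sum(),np.degrees(np.arctan2(-L[0],L[1]))%180, 'u',np.median(u[m]))
print(r.get_obs()['ee_pos'],r.get_obs()['qpos'])
E
```

```text
top -1 667 168.78305 u -0.13616890473755608
top 1 577 168.89998 u 0.13694977853084828
side -1 529 168.94926 u -0.13912186375432542
side 1 664 168.93126 u 0.13412821463046964
[0.40111662 0.34195654 0.27087686] [ 5.64700811e-01 -2.03960230e-01  1.79032761e+00  1.62883935e-05
  1.55566811e+00 -8.16690987e-01]
```

>>> {"api": "drive_tool", "payload": {
  "steps": [
    [[0,0,0],[168,-235,0],0],
    [[0,0,0],[168,-235,0],0],
    [[0,0,0],[168,-235,0],0],
    [[0,0,0],[168,-235,0],0],
    [[0,0,0],[168,-235,0],0],
    [[0,0,0],[168,-235,0],0],
    [[0,0,0],[168,-235,0],0],
    [[0,0,0],[168,-235,0],0]
  ]
}}

```text
clock: 1.43
ee_pos: [0.5712, 0.1033, 0.2703]
orientation: [0.098, 0.995, -0.001, 0.0]
contact_force: [-0.5, -0.1, 0.9]
grip_width: 0.999
```

```bash
python3 - <<'E'
from h import *
from scipy.spatial.transform import Rotation as Ro
f=grab('top','1')
o=r.get_obs(); print(o['ee_pos'],Ro.from_quat(o['orientation']).as_matrix().round(3),o['joint_velocities'].round(3))
E
```

```text
[0.56974262 0.10581137 0.27026309] [[-0.981  0.194 -0.002]
 [ 0.194  0.981 -0.   ]
 [ 0.002 -0.001 -1.   ]] [ 0.06  -0.029  0.026  0.026  0.015  0.017]
```

>>> {"api": "drive_tool", "payload": {
  "steps": [
    [[0,0,0],[0,0,-40],0],
    [[0,0,0],[0,0,-75],0],
    [[0,0,0],[0,0,-100],0],
    [[0,0,0],[0,0,-112],0],
    [[0,0,0],[0,0,-112],0],
    [[0,0,0],[0,0,-112],255],
    [[0,0,0],[0,0,-112],255],
    [[0,0,0],[0,0,-112],255]
  ],
  "force": 40
}}

```text
clock: 2.15
ee_pos: [0.5702, 0.1092, 0.1622]
orientation: [0.095, 0.996, 0.0, 0.002]
contact_force: [-0.2, -1.2, 0.7]
grip_width: 0.605
```

>>> {"api": "drive_tool", "payload": {
  "steps": [
    [[0,0,0],[0,0,0],255],
    [[0,0,0],[0,0,0],255],
    [[0,0,0],[0,0,0],255],
    [[0,0,0],[0,0,0],255],
    [[0,0,0],[0,0,0],255]
  ]
}}

```text
clock: 2.57
ee_pos: [0.5693, 0.1087, 0.1608]
orientation: [0.095, 0.995, -0.0, 0.001]
contact_force: [-1.7, -0.5, 6.2]
grip_width: 0.2
```

```bash
python3 - <<'E'
from h import *
f=grab('side','2');c=f['color'][170:350,100:360]
cv2.imwrite('pics/side_2c.png',cv2.resize(c,None,fx=2.9,fy=2.9,interpolation=cv2.INTER_CUBIC))
o=r.get_obs(); print(o)
E
```

```text
{'clock': 2.6167, 'qpos': array([ 6.04017853e-02, -2.05517286e-03,  1.78878876e+00, -3.55883243e-04,
        1.35310273e+00, -1.32029603e+00]), 'joint_velocities': array([ 0.00109437,  0.00201968, -0.00104899, -0.00108681,  0.00062547,
       -0.00271418]), 'joint_efforts': array([  0.4379731 , -32.30770111, -33.01175237,   0.23487263,
        -0.40338761,  -0.11270374]), 'ee_pos': array([0.56932375, 0.10866831, 0.16074307]), 'orientation': array([ 9.48680560e-02,  9.95489453e-01, -3.57173013e-05,  8.94482813e-04]), 'contact_force': array([-2.08076327, -1.59927769,  6.02675257]), 'torque': array([-0.17495197,  0.25370426, -0.09204095]), 'grip_width': 0.20142057386743759}
```

View pics/side_2c.png

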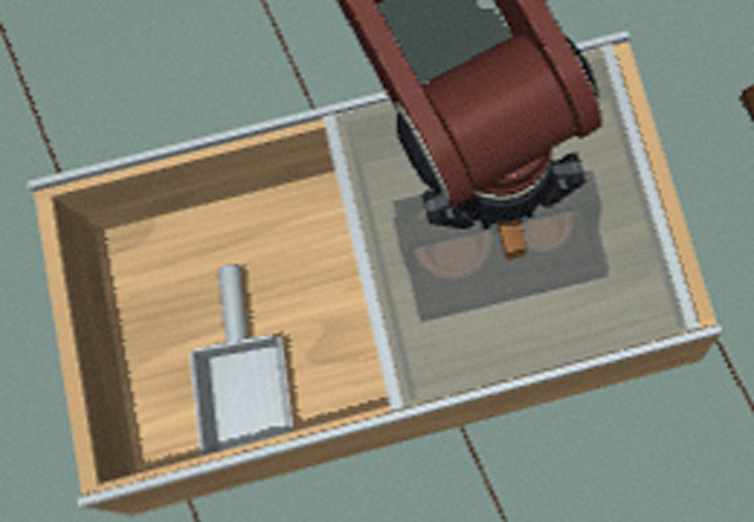

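The fingers hold the block (opening 17 mm). Dragging it along the track.

>>> {"api": "drive_tool", "payload": {
  "steps": [
    [[0,0,0],[-2,-10,0],255],
    [[0,0,0],[-6,-31,0],255],
    [[0,0,0],[-12,-61,0],255],
    [[0,0,0],[-18,-92,0],255],
    [[0,0,0],[-24,-123,0],255],
    [[0,0,0],[-30,-153,0],255],
    [[0,0,0],[-35,-180,0],255],
    [[0,0,0],[-38.5,-196,0],255]
  ]
}}

```text
clock: 3.28
ee_pos: [0.5305, -0.0896, 0.1608]
orientation: [0.096, 0.995, 0.0, 0.002]
contact_force: [3.0, 2.1, 4.6]
grip_width: 0.198
```

>>> {"api": "drive_tool", "payload": {
  "steps": [
    [[0,0,0],[-2,-10,0],255],
    [[0,0,0],[-4,-20,0],255],
    [[0,0,0],[-6,-30,0],255],
    [[0,0,0],[-6,-30,0],255],
    [[0,0,0],[-6,-30,0],255]
  ]
}}

```text
clock: 3.7
ee_pos: [0.5248, -0.119, 0.1608]
orientation: [0.095, 0.995, -0.001, 0.001]
contact_force: [0.0, -2.4, 4.6]
grip_width: 0.201
```

```bash
python3 - <<'E'
from h import *
f=grab('side','3');c=f['color'][170:350,100:360]
cv2.imwrite('pics/side_3c.png',cv2.resize(c,None,fx=2.9,fy=2.9,interpolation=cv2.INTER_CUBIC))
o=r.get_obs(); print(o['ee_pos'],o['contact_force'],o['grip_width'],np.linalg.norm(o['ee_pos'][:2]-[.5693,.1087]))
E
```

```text
[ 0.52479273 -0.11880347  0.1607461 ] [-0.11878602 -2.18721779  5.51453361] 0.2031597760814506 0.23181614583664267
```

View pics/side_3c.png

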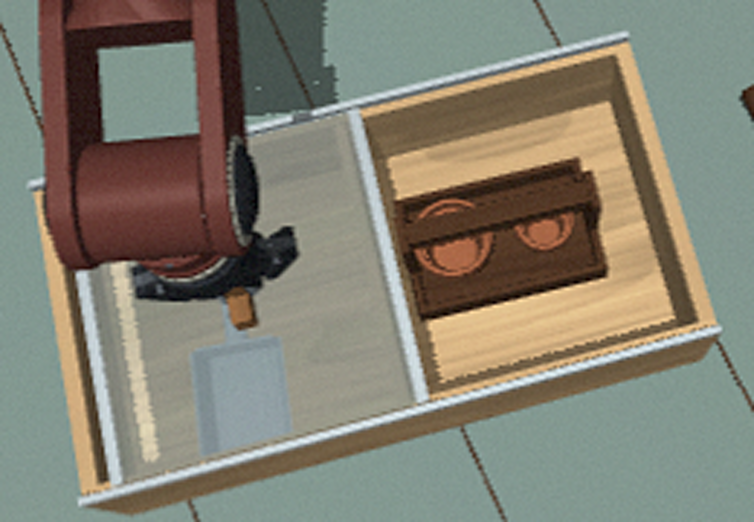

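The panel is nearly open. The trug is at about (500,240) in the crop, with the big pot at its right (−y) end. I'll push on until the stop resists.

>>> {"api": "drive_tool", "payload": {
  "steps": [
    [[0,0,0],[-1,-5,0],255],
    [[0,0,0],[-2,-10,0],255],
    [[0,0,0],[-2,-10,0],255],
    [[0,0,0],[-2,-10,0],255]
  ]
}}

```text
clock: 4.08
ee_pos: [0.5229, -0.1284, 0.1608]
orientation: [0.095, 0.995, -0.001, 0.001]
contact_force: [0.9, -1.2, 5.3]
grip_width: 0.198
```

>>> {"api": "drive_tool", "payload": {
  "steps": [
    [[0,0,0],[-1,-5,0],255],
    [[0,0,0],[-1,-5,0],255],
    [[0,0,0],[-1,-5,0],255]
  ]
}}

```text
clock: 4.33
ee_pos: [0.5227, -0.1298, 0.1608]
orientation: [0.095, 0.996, 0.003, 0.002]
contact_force: [3.3, 12.1, 6.4]
grip_width: 0.198
```

The stop is reached: a 12 N reaction with no further travel. Releasing and rising.

>>> {"api": "drive_tool", "payload": {
  "steps": [
    [[0,0,0],[0,0,0],0],
    [[0,0,0],[0,0,0],0],
    [[0,0,0],[0,0,0],0],
    [[0,0,0],[0,0,0],0],
    [[0,0,0],[0,0,30],0],
    [[0,0,0],[0,0,70],0],
    [[0,0,0],[0,0,110],0],
    [[0,0,0],[0,0,110],0]
  ]
}}

```text
clock: 5.0
ee_pos: [0.5246, -0.1339, 0.2793]
orientation: [0.095, 0.995, -0.002, 0.007]
contact_force: [1.1, -0.8, 1.5]
grip_width: 1.003
```

```bash
python3 - <<'E'
from h import *
for n,(x0,y0,x1,y1) in {'top':(230,95,500,275),'side':(215,170,355,275)}.items():
    f=grab(n,'4'); c=f['color'][y0:y1,x0:x1]; s=2.9 if n=='top' else 5.5
    cv2.imwrite(f'pics/{n}_4c.png',cv2.resize(c,None,fx=s,fy=s,interpolation=cv2.INTER_CUBIC))
print(r.get_obs()['ee_pos'],r.get_obs()['grip_width'])
E
```

```text
[ 0.52218229 -0.13295135  0.27201052] 1.0006473748082862
```

View pics/top_4c.png

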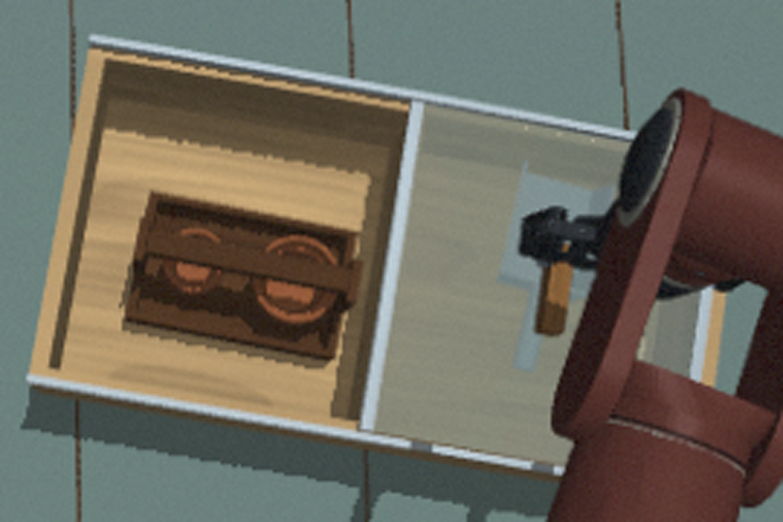

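View pics/side_4c.png

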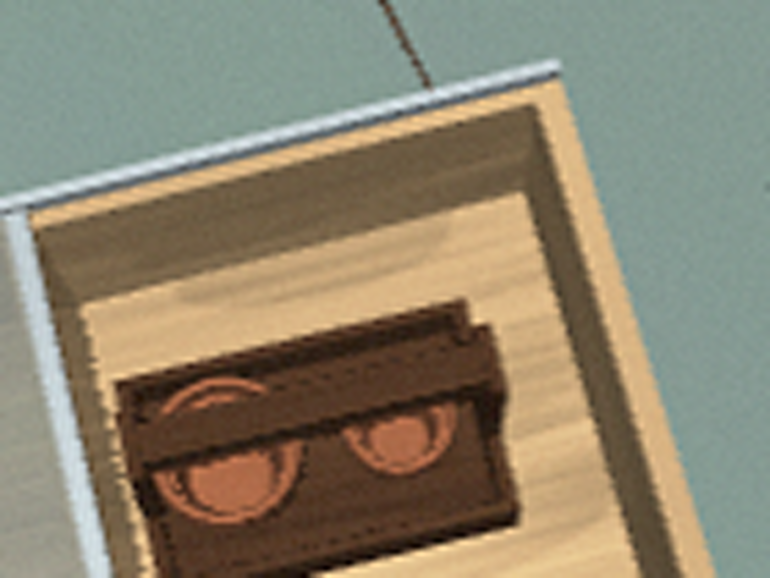

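Both views show the bay open and the trug intact: its bar runs from about (282,180) to (353,192) in top-view pixels, with the big pot at the right end. Next I'll measure the bar from both views.

```bash
python3 - <<'E'
from h import *
a=np.radians(-11.1); ex=np.array([np.cos(a),np.sin(a)]); ey=np.array([-np.sin(a),np.cos(a)])
for n in('top','side'):
    f=load(n,'4'); C=cloud(f); d=C[...,:2]-[.547,-.01]; u=d@ex; v=d@ey
    c=f['color'].astype(int)
    m=(abs(u)<.115)&(v>.015)&(v<.245)&(abs(C[...,2]-.134)<.016)&(c[...,2]<110)
    k,l,s,_=cv2.connectedComponentsWithStats(m.astype(np.uint8)); i=1+np.argmax(s[1:,4]); m=l==i
    P=C[m]; print(n,m.sum(),'z',np.percentile(P[:,2],[5,50,95]).round(4))
    print(' depth',P[:,:2].mean(0),cv2.minAreaRect((P[:,:2]*1000).astype(np.float32)))
    px=np.argwhere(m)[:,::-1]; q=onz(f,px,np.median(P[:,2]))[:,:2]
    print(' ray rect',cv2.minAreaRect((q*1000).astype(np.float32)))
    L=cv2.fitLine(q.astype(np.float32),cv2.DIST_HUBER,0,.001,.001).ravel(); print(' yaw',np.degrees(np.arctan(-L[0]/L[1])),'pix',cv2.minAreaRect(px.astype(np.float32)))
    b=(abs(u)<.115)&(v>.015)&(v<.245)&(c[...,2]-c[...,0]>70)&(c[...,2]>130)&(C[...,2]<.1)&(C[...,2]>.03)&(c[...,1]<c[...,2]*.65)
    o=b.astype(np.uint8); print(' potmask',o.sum(),C[b][:,:2].mean(0), C[b][:,2].max())
    # panel grip block
E
```

```text
top 787 z [0.1273 0.1347 0.1389]
 depth [0.55563959 0.10612633] ((555.8765869140625, 105.97502136230469), (180.09246826171875, 34.947105407714844), 78.29097747802734)
 ray rect ((555.3076171875, 106.21237182617188), (179.93138122558594, 36.395992279052734), 78.12686157226562)
 yaw -12.078366 pix ((315.3173522949219, 184.46543884277344), (78.34005737304688, 15.668011665344238), 10.713123321533203)
 potmask 56 [0.54308281 0.08847732] 0.08963564924485401
side 664 z [0.1225 0.1343 0.1388]
 depth [0.55557326 0.10694094] ((553.7045288085938, 107.73381805419922), (176.59373474121094, 35.67079544067383), 77.99655151367188)
 ray rect ((555.0185546875, 107.6946029663086), (177.23094177246094, 36.599464416503906), 77.90621948242188)
 yaw -12.150562 pix ((270.9696350097656, 243.24978637695312), (14.077101707458496, 70.09101104736328), 76.37300109863281)
 potmask 190 [0.55907988 0.09584921] 0.092213247316286
```

The bar is centred at (0.555, 0.1065), its top is at z 0.1345, and its yaw is −12.1°. I'll grip about 6 mm towards the big pot, near the load's centre of mass. First comes a −91° turn and a move above it.

>>> {"api": "drive_tool", "payload": {
  "steps": [
    [[0,0,-0.8],[16,117,0],0],
    [[0,0,-0.8],[16,117,0],0],
    [[0,0,-0.8],[16,117,0],0],
    [[0,0,-0.8],[16,117,0],0],
    [[0,0,-0.8],[16,117,0],0],
    [[0,0,-0.8],[16,117,0],0],
    [[0,0,-0.8],[16,117,0],0],
    [[0,0,-0.8],[16,117,0],0]
  ]
}}

```text
clock: 5.77
ee_pos: [0.5361, -0.015, 0.2666]
orientation: [0.475, 0.88, -0.001, -0.002]
contact_force: [-0.4, 0.3, -0.3]
grip_width: 1.001
```

>>> {"api": "drive_tool", "payload": {
  "steps": [
    [[0,0,-0.788],[16,117,0],0],
    [[0,0,-0.788],[16,117,0],0],
    [[0,0,-0.788],[16,117,0],0],
    [[0,0,-0.788],[16,117,0],0],
    [[0,0,-0.788],[16,117,0],0],
    [[0,0,-0.788],[16,117,0],0],
    [[0,0,-0.788],[16,117,0],0],
    [[0,0,-0.788],[16,117,0],0]
  ]
}}

```text
clock: 6.43
ee_pos: [0.5525, 0.1017, 0.2675]
orientation: [0.776, 0.631, -0.001, -0.001]
contact_force: [-0.3, -0.2, 0.8]
grip_width: 0.999
```

>>> {"api": "drive_tool", "payload": {
  "steps": [
    [[0,0,0],[0,0,0],0],
    [[0,0,0],[0,0,0],0]
  ]
}}

```text
clock: 6.6
ee_pos: [0.5529, 0.1016, 0.2684]
orientation: [0.776, 0.631, -0.001, -0.0]
contact_force: [-0.3, -0.4, 0.6]
grip_width: 1.002
```

```bash
python3 - <<'E'
from h import *
from scipy.spatial.transform import Rotation as Ro
o=r.get_obs(); M=Ro.from_quat(o['orientation']).as_matrix(); print(o['ee_pos'],M.round(4),np.degrees(np.arctan2(M[1,1],M[0,1])),o['qpos'].round(3))
E
```

```text
[0.55285116 0.10158271 0.26840768] [[ 2.033e-01  9.791e-01 -1.400e-03]
 [ 9.791e-01 -2.033e-01 -1.000e-04]
 [-4.000e-04 -1.400e-03 -1.000e+00]] -11.730639549791137 [ 0.049 -0.116  1.716 -0.     1.543  0.254]
```

>>> {"api": "drive_tool", "payload": {
  "steps": [
    [[0,0,-0.006],[1,-1,-35],0],
    [[0,0,-0.006],[1,-1,-70],0],
    [[0,0,-0.006],[1,-1,-100],0],
    [[0,0,-0.006],[1,-1,-125],0],
    [[0,0,-0.006],[1,-1,-145],0],
    [[0,0,-0.006],[1,-1,-157],0],
    [[0,0,-0.006],[1,-1,-164],0],
    [[0,0,-0.006],[1,-1,-164],0]
  ]
}}

```text
clock: 7.27
ee_pos: [0.5533, 0.1006, 0.1038]
orientation: [0.778, 0.628, -0.001, -0.001]
contact_force: [-1.0, -0.4, -0.7]
grip_width: 1.001
```

>>> {"api": "drive_tool", "payload": {
  "steps": [
    [[0,0,0],[0,0,0],150],
    [[0,0,0],[0,0,0],150],
    [[0,0,0],[0,0,0],150],
    [[0,0,0],[0,0,0],150],
    [[0,0,0],[0,0,0],150]
  ]
}}

```text
clock: 7.68
ee_pos: [0.5547, 0.1009, 0.1063]
orientation: [0.778, 0.628, 0.001, 0.0]
contact_force: [0.2, 0.5, 0.3]
grip_width: 0.41
```

```bash
python3 - <<'E'
from h import *
for n,(x0,y0,x1,y1) in {'top':(230,95,500,275),'side':(215,170,355,275)}.items():
    f=grab(n,'5'); c=f['color'][y0:y1,x0:x1]; s=2.9 if n=='top' else 5.5
    cv2.imwrite(f'pics/{n}_5c.png',cv2.resize(c,None,fx=s,fy=s,interpolation=cv2.INTER_CUBIC))
print(r.get_obs()['ee_pos'],r.get_obs()['grip_width'],r.get_obs()['contact_force'])
E
```

```text
[0.55442901 0.10083719 0.10580367] 0.4129242535332877 [-0.41884047 -0.37620696 -0.7653139 ]
```

View pics/top_5c.png

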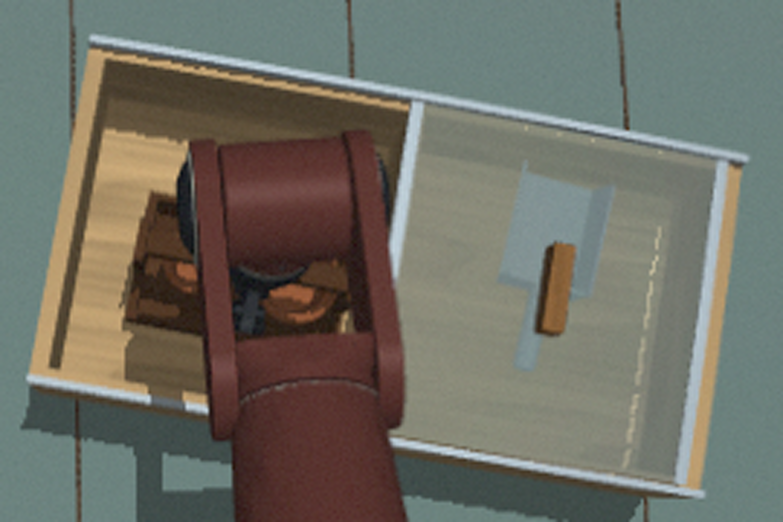

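View pics/side_5c.png

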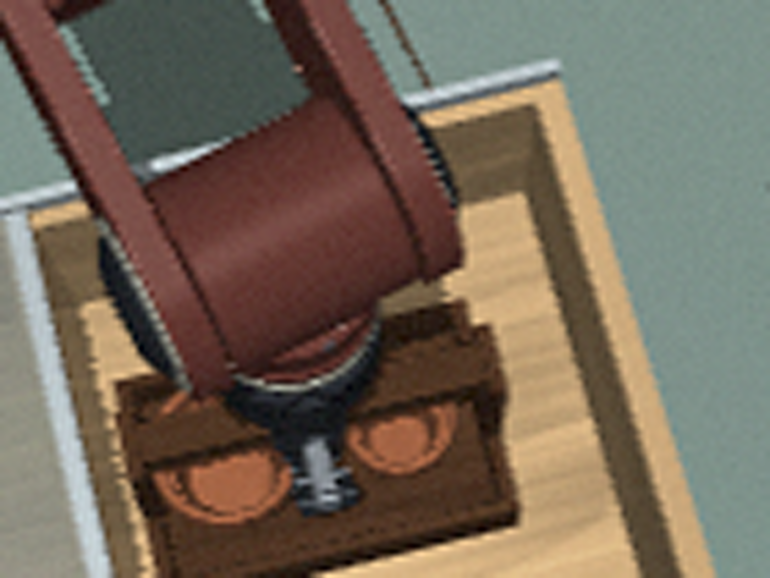

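Both views show the fingers straddling the bar between the pots, with the panel still open over the right bay. Closing.

>>> {"api": "drive_tool", "payload": {
  "steps": [
    [[0,0,0],[0,0,0],255],
    [[0,0,0],[0,0,0],255],
    [[0,0,0],[0,0,0],255],
    [[0,0,0],[0,0,0],255],
    [[0,0,0],[0,0,0],255],
    [[0,0,0],[0,0,0],255],
    [[0,0,0],[0,0,0],255]
  ],
  "force": 80
}}

```text
clock: 8.37
ee_pos: [0.5538, 0.1009, 0.1055]
orientation: [0.778, 0.628, -0.0, -0.0]
contact_force: [-4.3, 0.1, 5.2]
grip_width: 0.22
```

>>> {"api": "drive_tool", "payload": {
  "steps": [
    [[0,0,0],[0,0,2],255],
    [[0,0,0],[0,0,4],255],
    [[0,0,0],[0,0,7],255],
    [[0,0,0],[0,0,10],255],
    [[0,0,0],[0,0,13],255],
    [[0,0,0],[0,0,16],255],
    [[0,0,0],[0,0,18],255],
    [[0,0,0],[0,0,18],255]
  ]
}}

```text
clock: 9.03
ee_pos: [0.5547, 0.1008, 0.1241]
orientation: [0.778, 0.628, 0.001, 0.0]
contact_force: [0.0, 0.7, -6.7]
grip_width: 0.217
```

```bash
python3 - <<'E'
from h import *
f=grab('side','6'); c=f['color'][170:275,215:355]
cv2.imwrite(f'pics/side_6c.png',cv2.resize(c,None,fx=5.5,fy=5.5,interpolation=cv2.INTER_CUBIC))
o=r.get_obs();print(o['ee_pos'],o['grip_width'],o['contact_force'],o['torque'],o['orientation'])
E
```

```text
[0.55449531 0.10082989 0.12380228] 0.21746201071898164 [ 0.17087303 -0.50507519 -7.35757907] [-0.04919043  0.05272994 -0.00953941] [7.78268962e-01 6.27930872e-01 3.91216200e-04 2.98440729e-04]
```

View pics/side_6c.png

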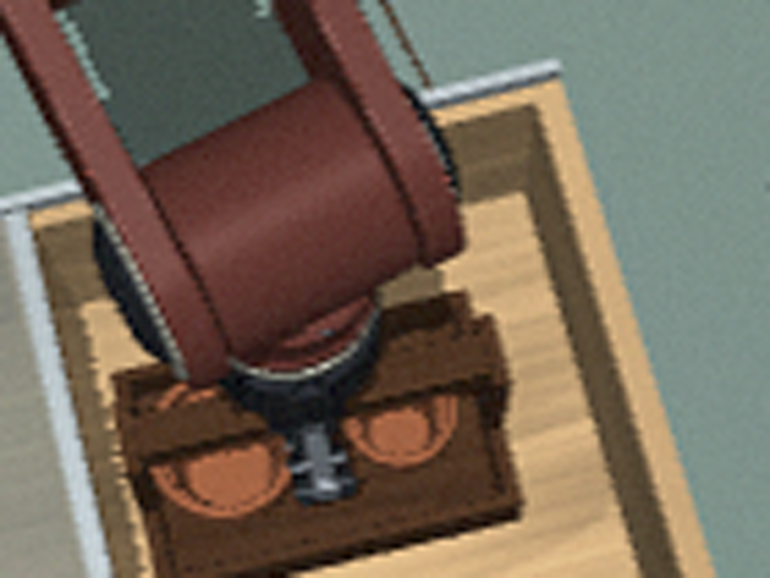

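The force shows the full weight, about 7 N, and the trug is level with both pots in. I'll continue lifting, drifting 10 mm away from the panel edge.

>>> {"api": "drive_tool", "payload": {
  "steps": [
    [[0,0,0],[1,3,4],255],
    [[0,0,0],[2,7,12],255],
    [[0,0,0],[2,10,24],255],
    [[0,0,0],[2,10,38],255],
    [[0,0,0],[2,10,53],255],
    [[0,0,0],[2,10,68],255],
    [[0,0,0],[2,10,83],255],
    [[0,0,0],[2,10,98],255]
  ]
}}

```text
clock: 9.75
ee_pos: [0.5566, 0.111, 0.2241]
orientation: [0.778, 0.628, 0.001, 0.001]
contact_force: [-0.5, 0.8, -7.3]
grip_width: 0.219
```

>>> {"api": "drive_tool", "payload": {
  "steps": [
    [[0,0,0],[0,0,15],255],
    [[0,0,0],[0,0,31],255],
    [[0,0,0],[0,0,48],255],
    [[0,0,0],[0,0,65],255],
    [[0,0,0],[0,0,82],255],
    [[0,0,0],[0,0,97],255],
    [[0,0,0],[0,0,109],255],
    [[0,0,0],[0,0,117],255]
  ]
}}

```text
clock: 10.42
ee_pos: [0.5566, 0.1109, 0.3413]
orientation: [0.778, 0.628, 0.001, 0.001]
contact_force: [0.4, 0.9, -7.2]
grip_width: 0.218
```

>>> {"api": "drive_tool", "payload": {
  "steps": [
    [[0,0,0],[0,0,3],255],
    [[0,0,0],[0,0,4],255],
    [[0,0,0],[0,0,4],255],
    [[0,0,0],[0,0,4],255],
    [[0,0,0],[0,0,4],255],
    [[0,0,0],[0,0,4],255],
    [[0,0,0],[0,0,4],255],
    [[0,0,0],[0,0,4],255]
  ]
}}

```text
clock: 11.08
ee_pos: [0.5561, 0.1108, 0.3419]
orientation: [0.778, 0.628, -0.0, -0.0]
contact_force: [-0.0, -0.2, -7.4]
grip_width: 0.22
```

```bash
python3 - <<'E'
from h import *
for n in('top','side'):
    f=grab(n,'7'); C=cloud(f); a=np.radians(-12.1); d=C[...,:2]-[.556,.117]
    u=d@[np.cos(a),np.sin(a)]; v=d@[-np.sin(a),np.cos(a)]; c=f['color'].astype(int)
    m=(abs(u)<.06)&(abs(v)<.1)&(C[...,2]>.22)&(C[...,2]<.30)
    print(n,m.sum())
    # tray wall rim tops (z~.285) plane along v and u
    w=(abs(u)<.06)&(abs(v)<.1)&(C[...,2]>.24)&(C[...,2]<.40)&(c[...,2]<120)
    for s in(-1,1):
        k=w&(v*s>.06)&(v*s<.095)&(abs(u)<.012)&(C[...,2]>.33); print(' bar end',s,k.sum(),np.median(C[k][:,2]) if k.any() else None)
    for s in(-1,1):
        k=w&(u*s>.045)&(abs(v)<.08)&(C[...,2]<.31); print(' wall',s,k.sum(),np.median(C[k][:,2]) if k.any() else None)
    # panel: grip block
    b=(c[...,2]-c[...,0]>60)&(c[...,2]>110)&(abs(C[...,2]-.182)<.01)&(C[...,1]<-.05)
    if b.any(): p=C[b][:,:2].mean(0);print(' block',p,b.sum(),'panel travel',np.linalg.norm(p-[.569,.1076]))
    cv2.imwrite(f'pics/{n}_7c.png',cv2.resize(f['color'][90:330,120:440],None,fx=2.4,fy=2.4,interpolation=cv2.INTER_CUBIC))
o=r.get_obs();print(o['ee_pos'],o['grip_width'],o['contact_force'],o['torque'],o['orientation'],o['joint_velocities'].round(4))
E
```

```text
top 1925
 bar end -1 169 0.3706474441102998
 bar end 1 191 0.371092396078913
 wall -1 353 0.2873747204161081
 wall 1 70 0.26718403412576675
 block [ 0.52287913 -0.12898121] 212 panel travel 0.24103485740534616
side 2364
 bar end -1 161 0.37099064855323705
 bar end 1 176 0.3709678539766643
 wall -1 212 0.28428381239323997
 wall 1 490 0.2826124874965593
 block [ 0.52191764 -0.12776691] 195 panel travel 0.24002985693524315
[0.55615006 0.11081442 0.34220737] 0.22303494841398047 [ 1.33661558 -0.24334309 -8.47071428] [-0.05012013 -0.00457041  0.00795839] [ 7.78274602e-01  6.27924071e-01 -6.30334089e-05 -3.32767201e-05] [ 0.0002 -0.0033 -0.0014  0.0008 -0.0005  0.0057]
```

View pics/top_7c.png

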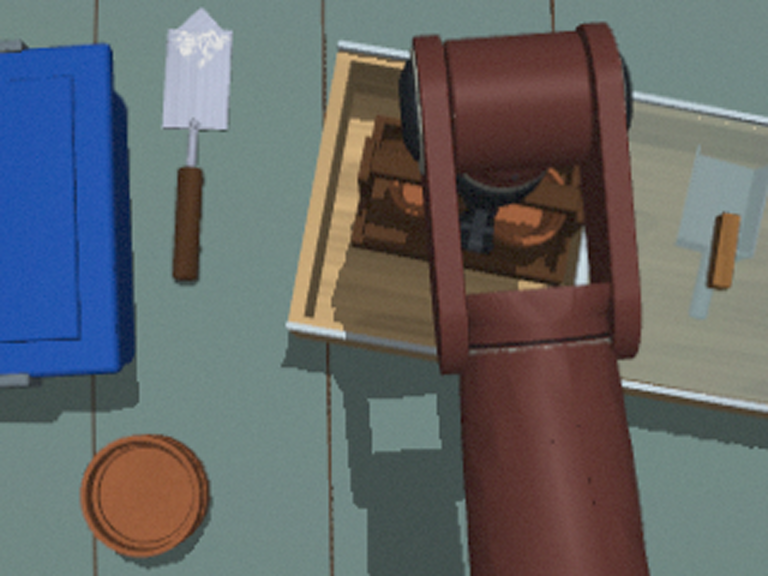

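View pics/side_7c.png

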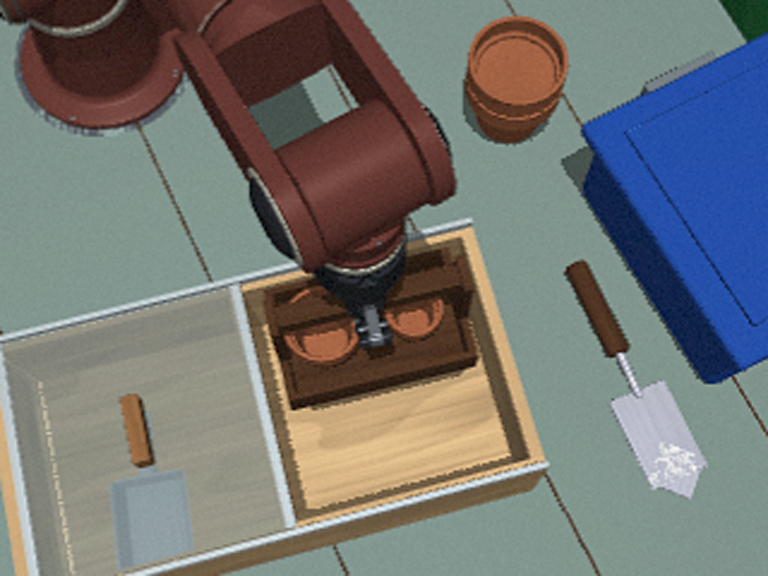

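Both views show the trug held clear and level with both pots upright in it. The bar's two ends are at z 0.371 and 0.371, so the underside is about 94 mm above the top edge. The panel travelled about 0.24 m, and the tub, stacked pots, trowel and scoop look untouched. Handing in.

```bash
python3 -c "
from station import r
o=r.get_obs();print(o['clock'],o['ee_pos'],o['grip_width'],o['contact_force']);print(r.sign_off())"
```

```text
11.1833 [0.55615006 0.11081442 0.34220737] 0.22303494841398047 [ 1.33661558 -0.24334309 -8.47071428]
the job is handed in; nothing more can be done
None
```

I slid the panel fully open, lifted out the trug with both pots standing in it, and handed the job in at about 11.2 s while still holding it. No verdict was reported.

- **Panel:** I pinched the grip block and dragged it until the stop pushed back with about 12 N. The camera views put its travel at 0.240–0.241 m; since it started at or above 0, that is within the 25 mm limit.
- **Trug:** I gripped the bar about 6 mm towards the big pot with the force set to 80 N. The underside is at about z 0.249 m, roughly 94 mm above the frame's top edge. I worked that out from the bar's measured height less the stated 122 mm. The two bar ends are level to within 0.5 mm and the arm was still. The wrist carried 7–8 N of downward load, about the weight of the trug and both pots.
- **Pots and bystanders:** Both pots look upright in the trug. The tub, stacked pots, trowel and scoop look untouched, but I judged that by eye and did not measure their shift.
- **A check that disagreed:** In the top view the far tray wall read z 0.267, against 0.283–0.287 elsewhere. Most of that wall was hidden and few pixels counted. The side view gave 0.283 and 0.284 for the two walls, so I took the trug as level.

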